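# Put the mixed-up jars back with their own kind

### The arm

A 7-joint arm with a two-finger parallel gripper is mounted at the origin on the work surface. World frame = base frame: x ahead of the robot, y to its left, z up, the work surface at z = 0. Lengths are in m, angles in degrees, forces in N, time in s.
With the tool pointing down it reaches from about 0.425 to 0.875 m from the base axis. Payload 4.7 kg.
Tool frame: the origin (TCP) lies midway between the tips of the shut fingers; the grasp point (between the pads) lies 19 mm behind it; y points along the fingers, x is the direction in which the jaws open and shut, and the axes are right-handed (so a half turn about y gives the same grasp; the last joint's range is limited). The gripper opens to 87 mm and grips with 3 to 60 N. Pads are 19 mm wide; open, the fingers measure 117 mm over their backs; the gripper's body (75 mm by 190 mm) begins 51 mm behind the grasp point.
Start: joints at [-63.707, 18.392, -4.016, 83.108, 1.295, 78.541, -3.26], TCP at [0.28, 0.587, 0.223] pointing down, gripper open.
Joint ranges: [-163.93, 163.93], [-17.29, 119.83], [-79.2, 71.16], [3.27, 140.29], [-89.18, 269.18], [5.43, 117.66], [-154.24, 154.24]. Speed limits (degrees/s): [147.25, 147.25, 180, 180, 180, 180, 180].

### API

Orientations are given as [roll, pitch, yaw] about the fixed x, y, z axes, in that order (R = Rz(yaw) Ry(pitch) Rx(roll)).
In Python, from cell import env gives the robot as it stands.
- The arm moves only by the tool carry_out, never from a script. Its argument "targets" is a list of rows, each a list of 2 entries, a list of its own where there are three numbers: the shift along the tool's x, y, z in mm, then the turn, a rotation vector about the tool's x, y, z in degrees. A call has 1 to 12 rows; each row shifts and turns the commanded pose from where the row before left it, along the tool's axes as they then stand; what a row does not reach is not made up. A row lasts 1/10 s, in which the tool goes at most 50 mm and 8.59 degrees, less where a joint would pass 70% of its speed; a pose out of reach is approached as far as the arm can. A call with a gripper value outside its range is refused whole. "jaw" is the opening, from 0 (shut) to 1 (fully open), set as the call begins (left out, the last holds). The fingers move at their own pace and stop on an object; "squeeze" is the grip in N (left out, the last holds). Time passes only in rows, so rows that do not move let the fingers close. It gives the time, the measured TCP pose, the force and the opening at its end, in the units of the state.
- env.get_obs(): the state, without advancing time (a new reading comes with each control period).
- env.read_camera(name): name is "side" or "top" or "wrist"; returns the picture (400x640x3 uint8, red, green, blue); there is no depth.
- env.get_calibration(name): a dict with "fx", "fy", "cx", "cy" (pixels), "R" (3x3) and "t" (3): a world point X has camera coordinates R X + t; the wrist camera has in their place "hand_eye" (4x4, takes a point from camera to tool coordinates, whose origin is the TCP and whose axes are the tool frame's). Camera axes: x right, y down, z forward; pixel columns grow to the right and rows downward; lengths in m; the calibration is good to about 2 mm. A picture is of the moment at which its call begins: read the wrist's pose just before it. get_calibration takes no time and is no camera call.
- env.sign_off(): hands the job in, once; it reports no verdict.
Trained networks look in the newest picture that a camera, given by its name, has taken for a name from the list of things; names that differ only in an ending like _2 or _b are one class to them, and where a whole thing is asked for, a point or a joint stands for the part that bears it (a point fixed in the world has none). Each returns a list of dicts, best first, with "p" (0 to 1); they miss things now and then, are a little off and sometimes report something else, mostly with a low value. They report only what shows in the picture. A call takes as long as a camera call.
- env.outline_of(camera, label): "mask" (400x640 bool, what is visible of it) and "xy" ([column, row] in pixels, amid what is visible of it).
The state is a dict: "time_s": time; "qpos": joint angles; "joint_velocities": joint speeds; "effort": joint torques, N m; "tool_pos": TCP position; "tool_rot": TCP orientation; "force": force on the tool from outside, world axes, zero at the start; "wrist_torque": the same for the moment, N m; "grip_width": finger opening in m.
Only numpy, scipy, OpenCV 4.12 (cv2) and the standard library are available. Lean on these libraries where they do the work, as an engineer would, in place of code of your own. Each camera call takes 0.05 s, during which the arm holds its last target.

### The job

The three display trays have been mixed up: in each, the loose jar at the front is of another kind than the strapped pair behind it. Exchange the loose jars so that every one stands in the front place of the tray with the pair of its own kind, nested close in front of that pair; the empty steel plate is free for setting a jar aside on the way. Keep the jars upright and leave the trays where they stand.

Things in the scene. Friction and masses are not known exactly. Their poses are not given: they have to be found in the camera images.
- jar_wide: loose white plastic jar, straight cylinder 66 mm across and 80 mm high with a full-width ribbed screw lid; 0.14 to 0.28 kg; origin at the centre of its foot, z up. Take it by the sides, about 58 mm above its foot.
- jar_slim: loose white plastic jar, straight cylinder 46 mm across and 92 mm high with a plain lid of the same width; 0.10 to 0.20 kg; origin at the centre of its foot, z up. Take it by the sides, about 58 mm above its foot.
- jar_bottle: loose white plastic bottle-jar: body 62 mm across and straight up to 66 mm, then a sloping shoulder and a small cap 38 mm across, 98 mm high in all; 0.14 to 0.28 kg; origin at the centre of its foot, z up. Take it by the body, about 58 mm above its foot.
- tray_wide: brown cardboard tray of 0.75 kg, with two wide jars (66 mm, ribbed lids), 80 mm high, strapped in at its back (part of it). Origin under the centre of the front place for its third jar, at table height; floor 4 mm thick. +x points from there to the pair, away from the robot (within 0.25 rad); pair at x 62, y 36 and -36 mm. Reaches x -49 to 102 mm, 152 mm wide; walls 34 mm high, front one 22 mm.
- tray_slim: brown cardboard tray of 0.75 kg, with two slim jars (46 mm, plain lids), 92 mm high, strapped in at its back (part of it). Origin under the centre of the front place for its third jar, at table height; floor 4 mm thick. +x points from there to the pair, away from the robot (within 0.25 rad); pair at x 45, y 26 and -26 mm. Reaches x -49 to 75 mm, 130 mm wide; walls 34 mm high, front one 22 mm.
- tray_bottle: brown cardboard tray of 0.75 kg, with two bottle-jars (62 mm, small caps), 98 mm high, strapped in at its back (part of it). Origin under the centre of the front place for its third jar, at table height; floor 4 mm thick. +x points from there to the pair, away from the robot (within 0.25 rad); pair at x 59, y 34 and -34 mm. Reaches x -49 to 97 mm, 144 mm wide; walls 34 mm high, front one 22 mm.
- set_aside_plate: empty square steel plate, 134 x 134 mm, on a slightly larger dark green pad (150 mm); fixed, its flat top 10 mm above the table; origin at the centre of its underside (table height), z up. Free for setting one jar aside.

How it is judged (in metres and radians):
At the end, for the whole second after the job is handed in: Each loose jar stands upright (within 0.1 rad) on the floor of its own kind's tray, its centre within 14 mm horizontally of the tray's front place (the tray's origin), released and at rest; every tray is flat and within 25 mm of where it stood at the start (horizontal distance between jar_wide and tray_wide below 0.014 m and z of jar_wide in the frame of tray_wide between 0 and 0.01 m and angle between each of jar_wide, jar_slim, jar_bottle's own z axis and vertical below 0.1 rad and linear speed of each of jar_wide, jar_slim, jar_bottle below 0.02 m/s and distance of each of tray_wide, tray_slim, tray_bottle from where it was at the start of the episode below 0.025 m and angle between each of tray_wide, tray_slim, tray_bottle's own z axis and vertical below 0.06 rad and horizontal distance between jar_slim and tray_slim below 0.014 m and z of jar_slim in the frame of tray_slim between 0 and 0.01 m and horizontal distance between jar_bottle and tray_bottle below 0.014 m and z of jar_bottle in the frame of tray_bottle between 0 and 0.01 m); the robot touches nothing.
It fails at once if a loose jar is tipped over (angle between any of jar_wide, jar_slim, jar_bottle's own z axis and vertical above 0.7 rad).
It fails at once if a tray is shoved more than 40 mm from where it stood (distance of any of tray_wide, tray_slim, tray_bottle from where it was at the start of the episode above 0.04 m).
It also fails if it takes over 128 s, if anything falls off the work surface, if the arm or the gripper's body presses on something with over 40 N, if the wrist force passes 120 N, or if a joint passes its speed limit or range.

## Working session

There is one attempt and no reset: what is moved stays moved. The work goes in short steps, Python scripts to look and compute and a tool call to move; the robot and the scene stay as the last step left them, time stands still between calls to the robot, and variables do not carry over. Pictures are saved under pics/ and viewed, and the job is handed in when it is done.

Besides the shell and the picture viewer there is one more tool, called after "Call:" by a JSON object that holds its "op" and its "data", one argument or row to a line. carry_out: Moves the arm, as the interface text tells. Its arguments: {"type":"object","properties":{"targets":{"type":"array","items":{"type":"array"}},"jaw":{"type":"number"},"squeeze":{"type":"number"}},"required":["targets"]}

```bash
ls; mkdir -p pics
python3 - <<'E'
from cell import env
import cv2,numpy as np
o=env.get_obs()
for k,v in o.items(): print(k,np.round(v,4))
for c in ["top","side","wrist"]:
    print(c,env.get_calibration(c))
    cv2.imwrite(f"pics/{c}0.png",env.read_camera(c)[:,:,::-1])
E
```

```text
pics
time_s 0.0
qpos [-63.7071  18.4389  -4.0163  83.1752   1.2956  78.541   -3.2584]
joint_velocities [-0.1316 -0.0214  0.0512  0.0429  0.018   0.0878  0.065 ]
effort [-1.00000e-04 -4.91288e+01 -4.03800e-01 -3.12531e+01 -6.39000e-02
  4.41000e-02  2.00000e-04]
tool_pos [0.2795 0.5862 0.2215]
tool_rot [-90.0061   0.1099  64.5193]
force [ 0.336  -1.4878  0.2009]
wrist_torque [0.0345 0.0002 0.0389]
grip_width 0.0869
top {'fx': 398.358722225194, 'fy': 398.358722225194, 'cx': 317.1671227284412, 'cy': 201.43660473216616, 'R': array([[ 0.00590337, -0.99994951,  0.00813175],
       [-0.99078349, -0.00694935, -0.13527671],
       [ 0.13532639, -0.00725821, -0.99077449]]), 't': array([0.004852  , 0.47212155, 0.87777159])}
side {'fx': 467.0210947183297, 'fy': 467.0210947183297, 'cx': 322.255890324953, 'cy': 206.38415339233566, 'R': array([[ 0.96981409, -0.24384328,  0.00104583],
       [-0.18876095, -0.75344185, -0.62983702],
       [ 0.1543695 ,  0.61062741, -0.77672661]]), 't': array([-0.47874557,  0.12424114,  1.05055716])}
wrist {'fx': 305.1426917198001, 'fy': 305.1426917198001, 'cx': 320.0087194527566, 'cy': 198.47758327483044, 'hand_eye': array([[ 9.99999263e-01, -1.17591904e-03, -3.02349156e-04,
        -4.94890584e-04],
       [ 9.52905888e-07, -2.48257668e-01,  9.68694033e-01,
        -1.63051337e-01],
       [-1.21416625e-03, -9.68693320e-01, -2.48257484e-01,
         6.75265018e-02],
       [ 0.00000000e+00,  0.00000000e+00,  0.00000000e+00,
         1.00000000e+00]])}
```

View pics/top0.png

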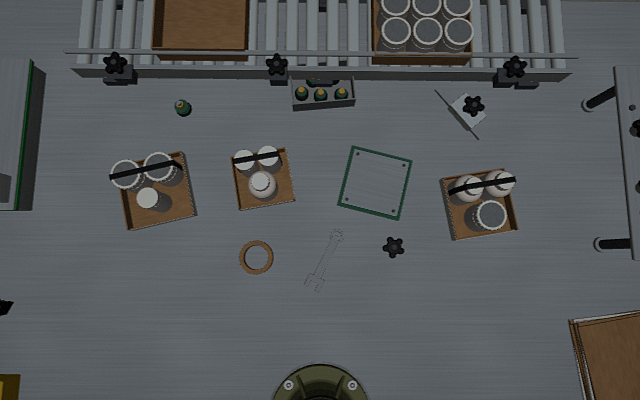

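View pics/side0.png

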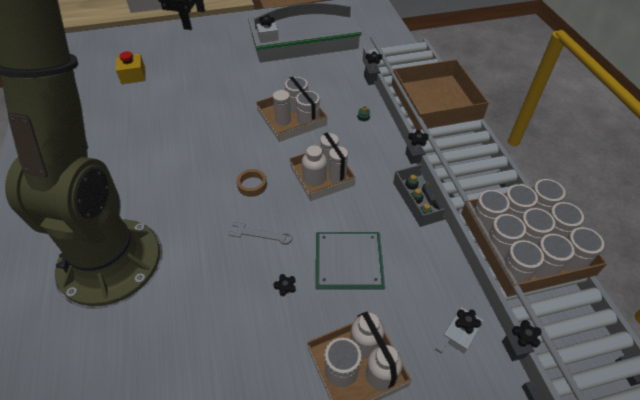

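View pics/wrist0.png

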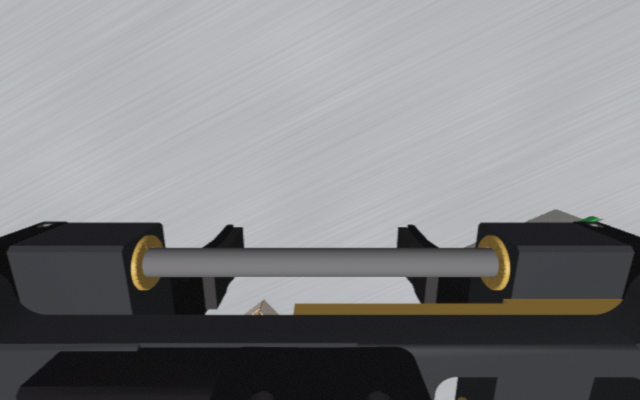

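```bash
cat > h.py <<'E'
import numpy as np,cv2
from scipy.optimize import minimize
from cell import env
CAL={c:env.get_calibration(c) for c in("top","side")}
def proj(c,P):
    k=CAL[c];q=np.asarray(P)@k["R"].T+k["t"]
    return np.c_[k["fx"]*q[:,0]/q[:,2]+k["cx"],k["fy"]*q[:,1]/q[:,2]+k["cy"]]
S=4
def hull(m,c,P):
    h=cv2.convexHull(proj(c,P).astype(np.float32))
    cv2.fillConvexPoly(m,np.round(h*S*16).astype(np.int32),1,shift=4)
A=np.linspace(0,2*np.pi,40,endpoint=False)
def ring(x,y,r,z): return np.c_[x+r*np.cos(A),y+r*np.sin(A),0*A+z]
PROF={"wide":[(.033,0),(.033,.08)],"slim":[(.023,0),(.023,.092)],"bottle":[(.031,0),(.031,.066),(.019,.085),(.019,.098)]}
def cyl(m,c,x,y,z,k):
    p=PROF[k]
    for (r0,z0),(r1,z1) in zip(p,p[1:]): hull(m,c,np.r_[ring(x,y,r0,z+z0),ring(x,y,r1,z+z1)])
TR={"wide":(-.049,.102,.076,.062,.036),"slim":(-.049,.075,.065,.045,.026),"bottle":(-.049,.097,.072,.059,.034)}
def tray(m,c,x,y,a,k):
    x0,x1,w,px,py=TR[k];R=np.array([[np.cos(a),-np.sin(a)],[np.sin(a),np.cos(a)]])
    f=lambda q:np.asarray(q)@R.T+[x,y]
    def box(xa,xb,ya,yb,h):
        b=f([(xa,ya),(xb,ya),(xb,yb),(xa,yb)]);hull(m,c,np.r_[np.c_[b,[0]*4],np.c_[b,[h]*4]])
    box(x0,x0+.003,-w,w,.022); box(x0,x1,-w,-w+.003,.034);box(x0,x1,w-.003,w,.034);box(x1-.003,x1,-w,w,.034);box(x0,x1,-w,w,.004)
    for s in(1,-1):
        b=f([(px,s*py)])[0];cyl(m,c,b[0],b[1],.004,k)
def blank(): return np.zeros((400*S,640*S),np.uint8)
def up(m): return cv2.resize(m.astype(np.float32),None,fx=S,fy=S,interpolation=cv2.INTER_LINEAR)>.5
def fit(draw,masks,x0,ign={},dx=.02):
    def cost(v):
        t=0
        for c,M in masks.items():
            m=blank();draw(m,c,v);m=m>0
            g=~ign[c] if c in ign else np.ones_like(m)
            t+=1-(m&M&g).sum()/max(1,((m|M)&g).sum())
        return t/len(masks)
    x0=np.array(x0,float);n=len(x0)
    sx=np.vstack([x0]+[x0+np.eye(n)[i]*(dx if i<2 else .1) for i in range(n)])
    r=minimize(cost,x0,method="Nelder-Mead",options=dict(initial_simplex=sx,xatol=2e-4,fatol=1e-5,maxiter=120))
    return r.x,r.fun
def ground(uv,c="top",z=.05):
    k=CAL[c];d=k["R"].T@np.array([(uv[0]-k["cx"])/k["fx"],(uv[1]-k["cy"])/k["fy"],1]);o=-k["R"].T@k["t"]
    return (o+d*(z-o[2])/d[2])[:2]
def getmasks(name,cams=("top","side")):
    out={};xy={}
    for c in cams:
        r=env.outline_of(c,name)
        if r: out[c]=up(r[0]["mask"]);xy[c]=r[0]["xy"];print(name,c,[(round(d["p"],2),np.round(d["xy"]).tolist(),int(d["mask"].sum())) for d in r[:3]])
        else: print(name,c,"none")
    return out,xy
E
cat > loc.py <<'E'
from h import *
for c in("top","side"): env.read_camera(c)
J={};allj={}
for k in PROF:
    M,xy=getmasks("jar_"+k);J[k]=M
    for c in M: allj[c]=allj.get(c,np.zeros((1600,2560),bool))|M[c]
    g=ground(xy["top"])
    for sub in [("top",),("side",),("top","side")]:
        MM={c:M[c] for c in sub if c in M}
        if MM:
            v,f=fit(lambda m,c,v:cyl(m,c,v[0],v[1],.004,k),MM,g); print(" jar",k,sub,np.round(v,4),round(f,3))
for k in TR:
    M,xy=getmasks("tray_"+k); g=ground(xy["top"],z=.03)
    for sub in [("top",),("side",),("top","side")]:
        MM={c:M[c] for c in sub if c in M}
        if MM:
            v,f=fit(lambda m,c,v:tray(m,c,v[0],v[1],v[2],k),MM,[g[0]-.02,g[1],0],ign={c:allj[c] for c in MM}); print(" tray",k,sub,np.round(v,4),round(f,3))
M,xy=getmasks("set_aside_plate",("top",)); print(ground(xy["top"],z=.01))
E
python3 loc.py
```

```text
jar_wide top [(0.91, [488.0, 216.0], 1054)]
jar_wide side [(0.89, [345.0, 360.0], 1496), (0.59, [370.0, 362.0], 4768)]
 jar wide ('top',) [ 0.4385 -0.3678] 0.081
 jar wide ('side',) [ 0.4409 -0.3646] 0.059
 jar wide ('top', 'side') [ 0.4396 -0.3668] 0.079
jar_slim top [(0.59, [156.0, 202.0], 658)]
jar_slim side [(0.92, [279.0, 106.0], 519)]
 jar slim ('top',) [0.4689 0.3675] 0.064
 jar slim ('side',) [0.4716 0.3718] 0.1
 jar slim ('top', 'side') [0.4701 0.3686] 0.091
jar_bottle top none
jar_bottle side [(0.98, [314.0, 166.0], 862)]Traceback (most recent call last):
  File "loc.py", line 7, in <module>
    g=ground(xy["top"])
             ~~^^^^^^^
KeyError: 'top'
```

```bash
sed -i 's/g=ground(xy\["top"\])$/g=ground(xy["top"] if "top" in xy else xy["side"],"top" if "top" in xy else "side")/; s/g=ground(xy\["top"\],z=.03)/g=ground(*((xy["top"],"top") if "top" in xy else (xy["side"],"side")),z=.03)/' loc.py; python3 loc.py
```

```text
jar_wide top [(0.92, [487.0, 218.0], 1034)]
jar_wide side [(0.84, [344.0, 362.0], 1539)]
 jar wide ('top',) [ 0.438  -0.3678] 0.099
 jar wide ('side',) [ 0.4404 -0.3643] 0.046
 jar wide ('top', 'side') [ 0.4391 -0.3661] 0.084
jar_slim top [(0.75, [155.0, 202.0], 647), (0.32, [375.0, 183.0], 3884)]
jar_slim side [(0.88, [280.0, 104.0], 493)]
 jar slim ('top',) [0.4691 0.3685] 0.079
 jar slim ('side',) [0.4729 0.3751] 0.14
 jar slim ('top', 'side') [0.4702 0.3692] 0.12
jar_bottle top [(0.59, [262.0, 184.0], 712)]
jar_bottle side [(0.78, [314.0, 165.0], 798)]
 jar bottle ('top',) [0.5047 0.1299] 0.056
 jar bottle ('side',) [0.5071 0.1337] 0.098
 jar bottle ('top', 'side') [0.5054 0.1298] 0.083
tray_wide top [(0.92, [156.0, 185.0], 4336), (0.71, [486.0, 215.0], 1103)]
tray_wide side none
 tray wide ('top',) [0.4703 0.3728 0.2405] 0.03
 tray wide ('top', 'side') [0.4703 0.3728 0.2405] 0.03
tray_slim top [(0.66, [260.0, 173.0], 2595), (0.48, [488.0, 218.0], 1076)]
tray_slim side [(0.69, [330.0, 169.0], 1950)]
 tray slim ('top',) [0.5124 0.1314 0.185 ] 0.031
 tray slim ('side',) [0.5151 0.133  0.1884] 0.051
 tray slim ('top', 'side') [0.5135 0.1319 0.1855] 0.053
tray_bottle top [(0.56, [474.0, 197.0], 3437)]
tray_bottle side none
 tray bottle ('top',) [ 0.446  -0.3708  0.171 ] 0.032
 tray bottle ('top', 'side') [ 0.446  -0.3708  0.171 ] 0.032
set_aside_plate top noneTraceback (most recent call last):
  File "loc.py", line 18, in <module>
    M,xy=getmasks("set_aside_plate",("top",)); print(ground(xy["top"],z=.01))
                                                            ~~^^^^^^^
KeyError: 'top'
```

Call:
{"op": "carry_out", "data": {
  "targets": [
    [[0, 0, 0], [0, -7.5, 0]],
    [[0, 0, 0], [0, -7.5, 0]],
    [[0, 0, 0], [0, -7.5, 0]],
    [[0, 0, 0], [0, -7.5, 0]],
    [[0, 0, 0], [0, -7.5, 0]],
    [[0, 0, 0], [0, 0, 0]]
  ],
  "jaw": 1
}}

```text
time_s: 1.9
tool_pos: [0.2797, 0.5867, 0.2226]
tool_rot: [-90.0, -0.0, 102.0]
force: [0.3, 0.8, -0.3]
grip_width: 0.087
```

```bash
cat >> h.py <<'E'
from scipy.spatial.transform import Rotation as Ro
def delta(x,y,z):
    o=env.get_obs();R=Ro.from_euler("xyz",o["tool_rot"],degrees=True)
    d=R.inv().apply(np.array([x,y,z])-o["tool_pos"])*1000
    print("t",round(o["time_s"],2),"pos",np.round(o["tool_pos"],4),"rot",np.round(o["tool_rot"],2),"q",np.round(o["qpos"],0),"F",np.round(o["force"],1),"grip",round(o["grip_width"],4))
    print("total tool shift mm",np.round(d,1),"| perpendicular to y:",np.round(d[[0,2]],1))
E
python3 -c "
from h import *
u=np.mean([(352,147),(412,160),(399,219),(338,206)],0);print(ground(u,z=.01))
delta(.47,.369,.2215)"
```

```text
[ 0.51992229 -0.1289384 ]
t 1.9 pos [0.2797 0.5867 0.2226] rot [-9.0000e+01 -1.0000e-02  1.0204e+02] q [-60.  19.  -9.  83.   3.  79.  33.] F [ 0.3  0.8 -0.3] grip 0.087
total tool shift mm [-252.6    1.  -140.7] | perpendicular to y: [-252.6 -140.7]
```

Call:
{"op": "carry_out", "data": {
  "targets": [
    [[-36, 0, -20], [0, 0, 0]],
    [[-36, 0, -20], [0, 0, 0]],
    [[-36, 0, -20], [0, 0, 0]],
    [[-36, 0, -20], [0, 0, 0]],
    [[-36, 0, -20], [0, 0, 0]],
    [[-36, 0, -20], [0, 0, 0]],
    [[-36, 0, -20], [0, 0, 0]],
    [[0, 0, 0], [0, 0, 0]],
    [[0, 0, 0], [0, 0, 0]]
  ]
}}

```text
time_s: 2.8
tool_pos: [0.4699, 0.3684, 0.2227]
tool_rot: [-90.0, -0.0, 101.7]
force: [-0.1, 0.1, -0.0]
grip_width: 0.0864
```

```bash
python3 -c "
from h import *
delta(.47,.369,.043)
cv2.imwrite('pics/w1.png',env.read_camera('wrist')[:,:,::-1])
cv2.imwrite('pics/s1.png',env.read_camera('side')[:,:,::-1])"
```

```text
t 2.8 pos [0.4699 0.3684 0.2227] rot [-9.0000e+01 -2.0000e-02  1.0169e+02] q [-41.  12.   0.  91.  -0.  77.  61.] F [-0.1  0.1 -0. ] grip 0.0864
total tool shift mm [  0.5 179.7  -0.2] | perpendicular to y: [ 0.5 -0.2]
```

View pics/w1.png

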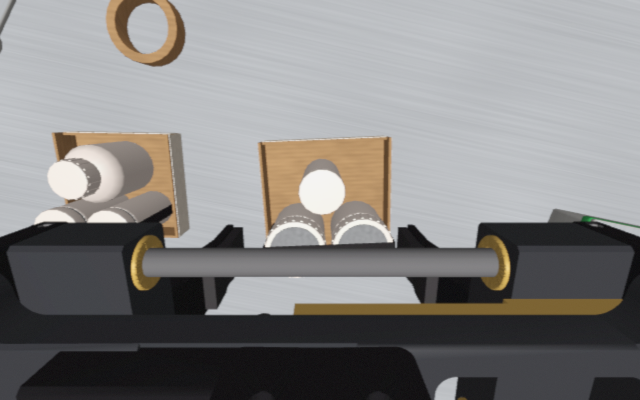

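View pics/s1.png

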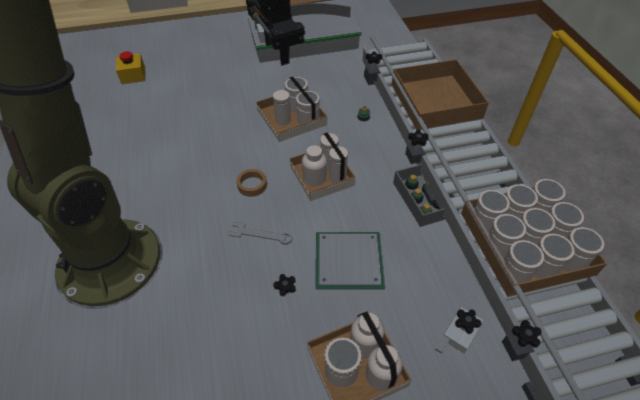

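```bash
cat >> h.py <<'E'
def wproj(P):
    k=env.get_calibration("wrist");o=env.get_obs();R=Ro.from_euler("xyz",o["tool_rot"],degrees=True)
    t=R.inv().apply(np.atleast_2d(P)-o["tool_pos"]);H=np.linalg.inv(k["hand_eye"]);c=t@H[:3,:3].T+H[:3,3]
    return np.c_[k["fx"]*c[:,0]/c[:,2]+k["cx"],k["fy"]*c[:,1]/c[:,2]+k["cy"]]
def tp(k,x,y,a,P):
    R=Ro.from_euler("z",a);return R.apply(np.atleast_2d(P))+[x,y,0]
E
python3 -c "
from h import *
print(wproj([.47,.369,.096]))
print(wproj(tp(0,.4703,.3728,.2405,[[-.049,.076,.022],[-.049,-.076,.022],[0.062,.036,.084],[.062,-.036,.084]])))
print(wproj(tp(0,.5135,.1319,.1855,[[-.049,.065,.022],[-.049,-.065,.022]])))
print(wproj([.5054,.1298,.102]))"
```

```text
[[318.21880926 193.69098439]]
[[385.17225227 137.15554549]
 [255.54797645 141.34986203]
 [357.44606049 247.63182533]
 [289.88757451 249.64464379]]
[[168.58813385 133.8940962 ]
 [ 56.56062766 131.24743605]]
[[ 62.56419354 179.82736496]]
```

```bash
python3 -c "
from h import *
im=cv2.imread('pics/w1.png')[110:250,30:410]
cv2.imwrite('pics/w1z.png',cv2.resize(im,None,fx=2.1,fy=2.1,interpolation=cv2.INTER_CUBIC))
t=cv2.imread('pics/top0.png')[140:240,100:300]
for c in ['top']:
  for (x,y,a,k) in [(.4703,.3728,.2405,'wide'),(.5135,.1319,.1855,'slim')]:
    m=blank();tray(m,c,x,y,a,k);cs,_=cv2.findContours(m,0,1)
    if k=='wide': big=cv2.resize(cv2.imread('pics/top0.png'),None,fx=4,fy=4,interpolation=cv2.INTER_CUBIC)
    cv2.drawContours(big,cs,-1,(0,255,0),1)
cv2.imwrite('pics/t0z.png',big[560:960,420:1220])
"
```

```text
(no output)
```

View pics/w1z.png

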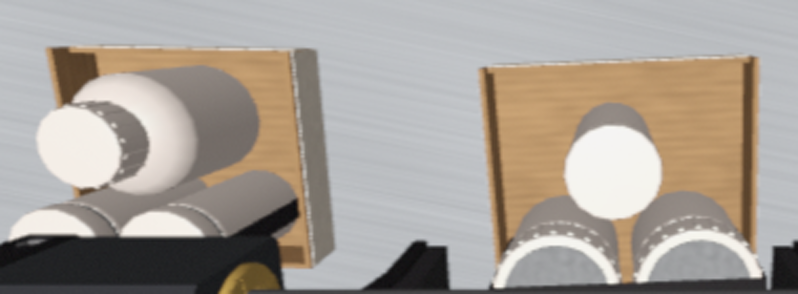

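View pics/t0z.png

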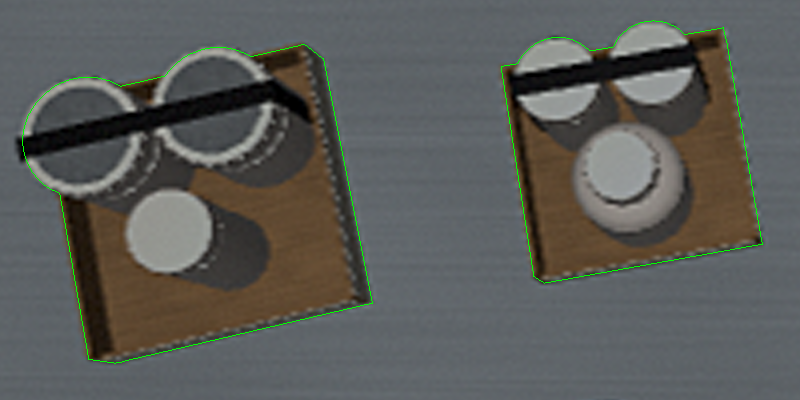

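Call:
{"op": "carry_out", "data": {
  "targets": [
    [[2, 30, 0], [0, 0, 0]],
    [[0, 30, 0], [0, 0, 0]],
    [[0, 30, 0], [0, 0, 0]],
    [[0, 30, 0], [0, 0, 0]],
    [[0, 30, 0], [0, 0, 0]],
    [[0, 20, 0], [0, 0, 0]],
    [[0, 10, 0], [0, 0, 0]],
    [[0, 0, 0], [0, 0, 0]],
    [[0, 0, 0], [0, 0, 0]]
  ]
}}

```text
time_s: 3.8
tool_pos: [0.4688, 0.3726, 0.0436]
tool_rot: [-90.1, -0.1, 102.1]
force: [0.1, 0.2, 0.3]
grip_width: 0.0873
```

```bash
python3 -c "
from h import *
delta(.47,.371,.043)
cv2.imwrite('pics/w2.png',env.read_camera('wrist')[:,:,::-1])
"
```

```text
t 3.8 pos [0.4688 0.3726 0.0436] rot [-9.0070e+01 -5.0000e-02  1.0206e+02] q [-41.  21.  -0. 102.   0.  57.  61.] F [0.1 0.2 0.3] grip 0.0873
total tool shift mm [-1.8  0.6 -0.9] | perpendicular to y: [-1.8 -0.9]
```

View pics/w2.png

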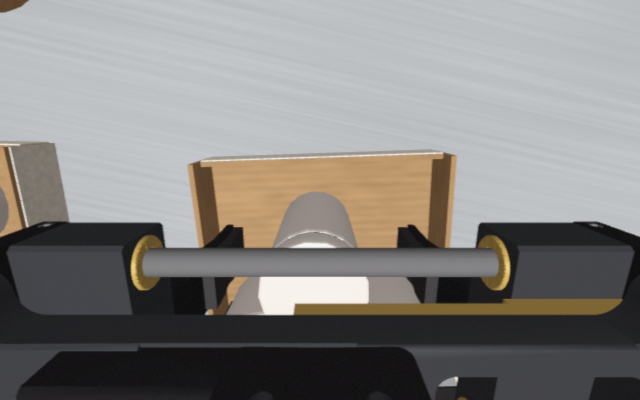

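Call:
{"op": "carry_out", "data": {
  "targets": [
    [[0, 0, 0], [0, 0, 0]],
    [[0, 0, 0], [0, 0, 0]],
    [[0, 0, 0], [0, 0, 0]],
    [[0, 0, 0], [0, 0, 0]],
    [[0, 0, 0], [0, 0, 0]],
    [[0, 0, 0], [0, 0, 0]],
    [[0, 0, 0], [0, 0, 0]],
    [[0, 0, 0], [0, 0, 0]]
  ],
  "jaw": 0,
  "squeeze": 25
}}

```text
time_s: 4.65
tool_pos: [0.4688, 0.3712, 0.0426]
tool_rot: [-90.0, 0.0, 102.0]
force: [-0.0, -1.5, 0.7]
grip_width: 0.0456
```

Call:
{"op": "carry_out", "data": {
  "targets": [
    [[0, -5, 0], [0, 0, 0]],
    [[0, -10, 0], [0, 0, 0]],
    [[0, -20, 0], [0, 0, 0]],
    [[0, -25, 0], [0, 0, 0]],
    [[0, -25, 0], [0, 0, 0]],
    [[0, -25, 0], [0, 0, 0]],
    [[0, -25, 0], [0, 0, 0]],
    [[0, -25, 0], [0, 0, 0]],
    [[0, -20, 0], [0, 0, 0]],
    [[0, -10, 0], [0, 0, 0]],
    [[0, 0, 0], [0, 0, 0]]
  ]
}}

```text
time_s: 5.75
tool_pos: [0.4693, 0.372, 0.2346]
tool_rot: [-90.2, -0.1, 102.0]
force: [0.4, 0.2, -1.9]
grip_width: 0.0454
```

```bash
python3 -c "
from h import *
delta(.52,-.129,.234)
cv2.imwrite('pics/w3.png',env.read_camera('wrist')[:,:,::-1])
cv2.imwrite('pics/s3.png',env.read_camera('side')[:,:,::-1])
"
```

```text
t 5.75 pos [0.4693 0.372  0.2346] rot [-9.0180e+01 -1.0000e-01  1.0202e+02] q [-41.  12.   0.  90.  -0.  78.  61.] F [ 0.4  0.2 -1.9] grip 0.0454
total tool shift mm [-5.006e+02 -5.000e-01  5.480e+01] | perpendicular to y: [-500.6   54.8]
```

View pics/s3.png

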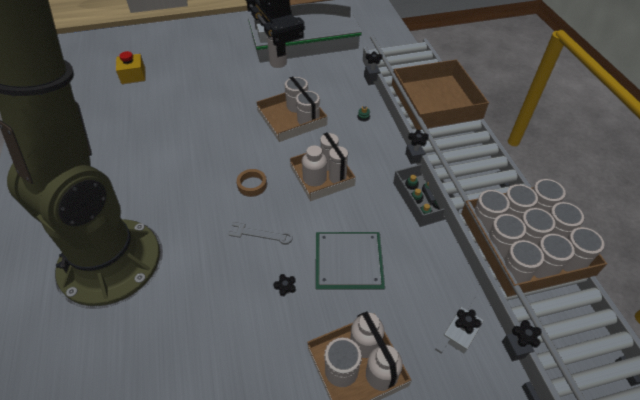

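View pics/w3.png

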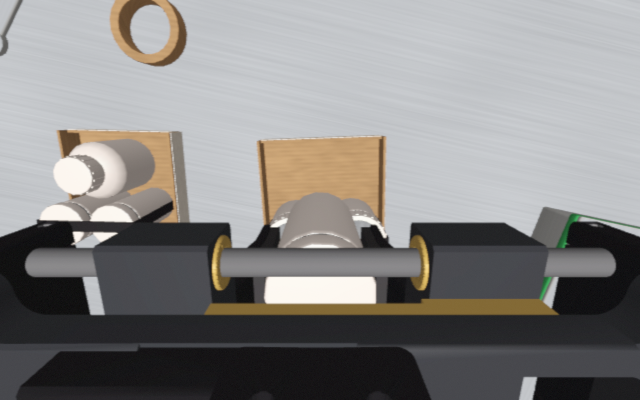

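Call:
{"op": "carry_out", "data": {
  "targets": [
    [[-20, 0, 2], [0, 0, 0]],
    [[-36, 0, 4], [0, 0, 0]],
    [[-36, 0, 4], [0, 0, 0]],
    [[-36, 0, 4], [0, 0, 0]],
    [[-36, 0, 4], [0, 0, 0]],
    [[-36, 0, 4], [0, 0, 0]],
    [[-36, 0, 4], [0, 0, 0]],
    [[-36, 0, 4], [0, 0, 0]],
    [[-36, 0, 4], [0, 0, 0]],
    [[-36, 0, 4], [0, 0, 0]],
    [[-36, 0, 4], [0, 0, 0]],
    [[-36, 0, 4], [0, 0, 0]]
  ]
}}

```text
time_s: 7.05
tool_pos: [0.5089, -0.0477, 0.2314]
tool_rot: [-89.9, -0.0, 102.0]
force: [1.2, 0.2, -1.3]
grip_width: 0.0455
```

Call:
{"op": "carry_out", "data": {
  "targets": [
    [[-36, 0, 4], [0, 0, 0]],
    [[-30, 0, 3], [0, 0, 0]],
    [[-18, 0, 2], [0, 0, 0]],
    [[0, 0, 0], [0, 0, 0]],
    [[0, 0, 0], [0, 0, 0]]
  ]
}}

```text
time_s: 7.55
tool_pos: [0.5179, -0.1292, 0.2316]
tool_rot: [-89.9, -0.1, 101.9]
force: [-0.4, 0.4, -0.8]
grip_width: 0.0455
```

```bash
python3 -c "
from h import *
delta(.52,-.129,.049)
cv2.imwrite('pics/s4.png',env.read_camera('side')[:,:,::-1])
"
```

```text
t 7.55 pos [ 0.5179 -0.1292  0.2316] rot [-8.9900e+01 -7.0000e-02  1.0194e+02] q [-12.   4.  25. 100.  -2.  77. 115.] F [-0.4  0.4 -0.8] grip 0.0455
total tool shift mm [ -0.4 182.6  -2.4] | perpendicular to y: [-0.4 -2.4]
```

View pics/s4.png

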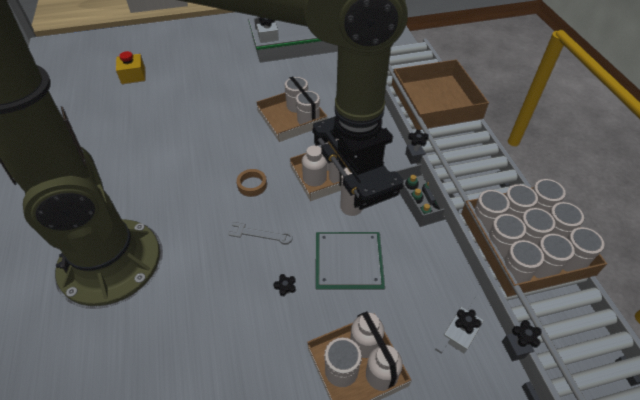

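Call:
{"op": "carry_out", "data": {
  "targets": [
    [[0, 20, -1], [0, 0, 0]],
    [[0, 30, -1], [0, 0, 0]],
    [[0, 30, 0], [0, 0, 0]],
    [[0, 30, 0], [0, 0, 0]],
    [[0, 30, 0], [0, 0, 0]],
    [[0, 20, 0], [0, 0, 0]],
    [[0, 10, 0], [0, 0, 0]],
    [[0, 4, 0], [0, 0, 0]],
    [[0, 3, 0], [0, 0, 0]],
    [[0, 0, 0], [0, 0, 0]],
    [[0, 0, 0], [0, 0, 0]]
  ]
}}

```text
time_s: 8.7
tool_pos: [0.5218, -0.1287, 0.0566]
tool_rot: [-90.1, 0.0, 102.0]
force: [-0.3, -0.5, -2.0]
grip_width: 0.0453
```

Call:
{"op": "carry_out", "data": {
  "targets": [
    [[0, 2, 0], [0, 0, 0]],
    [[0, 1, 0], [0, 0, 0]],
    [[0, 0, 0], [0, 0, 0]],
    [[0, 0, 0], [0, 0, 0]]
  ]
}}

```text
time_s: 9.1
tool_pos: [0.5209, -0.1287, 0.0526]
tool_rot: [-90.0, -0.0, 102.0]
force: [-0.2, -0.7, -1.6]
grip_width: 0.0453
```

Call:
{"op": "carry_out", "data": {
  "targets": [
    [[0, 1, 0], [0, 0, 0]],
    [[0, 1, 0], [0, 0, 0]],
    [[0, 1, 0], [0, 0, 0]],
    [[0, 0, 0], [0, 0, 0]],
    [[0, 0, 0], [0, 0, 0]]
  ]
}}

```text
time_s: 9.6
tool_pos: [0.5209, -0.1287, 0.0495]
tool_rot: [-90.0, -0.0, 102.0]
force: [1.2, 0.3, -1.5]
grip_width: 0.046
```

Call:
{"op": "carry_out", "data": {
  "targets": [
    [[0, 0.5, 0], [0, 0, 0]],
    [[0, 0, 0], [0, 0, 0]]
  ]
}}

```text
time_s: 9.8
tool_pos: [0.5209, -0.1287, 0.049]
tool_rot: [-90.0, -0.0, 102.0]
force: [0.5, 0.3, -2.2]
grip_width: 0.0452
```

Call:
{"op": "carry_out", "data": {
  "targets": [
    [[0, 0, 0], [0, 0, 0]],
    [[0, 0, 0], [0, 0, 0]],
    [[0, 0, 0], [0, 0, 0]],
    [[0, 0, 0], [0, 0, 0]],
    [[0, 0, 0], [0, 0, 0]],
    [[0, 0, 0], [0, 0, 0]]
  ],
  "jaw": 1
}}

```text
time_s: 10.4
tool_pos: [0.521, -0.1287, 0.0491]
tool_rot: [-90.0, -0.0, 102.0]
force: [0.2, -0.4, -0.1]
grip_width: 0.0836
```

Call:
{"op": "carry_out", "data": {
  "targets": [
    [[0, -15, 0], [0, 0, 0]],
    [[0, -30, 0], [0, 0, 0]],
    [[0, -40, 0], [0, 0, 0]],
    [[0, -40, 0], [0, 0, 0]],
    [[0, -40, 0], [0, 0, 0]],
    [[0, -15, 0], [0, 0, 0]],
    [[0, 0, 0], [0, 0, 0]]
  ]
}}

```text
time_s: 11.1
tool_pos: [0.5225, -0.1292, 0.2326]
tool_rot: [-90.3, 0.1, 102.0]
force: [0.4, -1.0, 0.8]
grip_width: 0.0869
```

Call:
{"op": "carry_out", "data": {
  "targets": [
    [[0, 0, 0], [0, 8, 0]],
    [[0, 0, 0], [0, 8, 0]],
    [[0, 0, 0], [0, 8, 0]],
    [[0, 0, 0], [0, 8, 0]],
    [[0, 0, 0], [0, 8, 0]],
    [[0, 0, 0], [0, 8, 0]],
    [[0, 0, 0], [0, 8, 0]],
    [[0, 0, 0], [0, 8, 0]],
    [[0, 0, 0], [0, 8, 0]],
    [[0, 0, 0], [0, 8, 0]],
    [[0, 0, 0], [0, 8, 0]],
    [[0, 0, 0], [0, 2, 0]]
  ]
}}

```text
time_s: 12.3
tool_pos: [0.5198, -0.1285, 0.2271]
tool_rot: [-89.9, 0.2, 11.8]
force: [-0.6, 0.5, -0.6]
grip_width: 0.0868
```

Call:
{"op": "carry_out", "data": {
  "targets": [
    [[0, 0, 0], [0, 8, 0]],
    [[0, 0, 0], [0, 8, 0]],
    [[0, 0, 0], [0, 8, 0]],
    [[0, 0, 0], [0, 8, 0]],
    [[0, 0, 0], [0, 8, 0]],
    [[0, 0, 0], [0, 8, 0]],
    [[0, 0, 0], [0, 8, 0]],
    [[0, 0, 0], [0, 8, 0]],
    [[0, 0, 0], [0, 8, 0]],
    [[0, 0, 0], [0, 8, 0]],
    [[0, 0, 0], [0, 8, 0]],
    [[0, 0, 0], [0, 4, 0]]
  ]
}}

```text
time_s: 13.5
tool_pos: [0.5198, -0.1286, 0.2272]
tool_rot: [-90.2, 0.0, -80.2]
force: [0.7, 0.0, -0.8]
grip_width: 0.087
```

```bash
python3 -c "
from h import *
delta(.439,-.3665,.232)
cv2.imwrite('pics/s5.png',env.read_camera('side')[:,:,::-1])
"
```

```text
t 13.5 pos [ 0.5198 -0.1286  0.2272] rot [-9.018e+01  4.000e-02 -8.025e+01] q [-19.   4.  32. 100.  -2.  77. -67.] F [ 0.7  0.  -0.8] grip 0.087
total tool shift mm [ 220.8   -4.6 -119.9] | perpendicular to y: [ 220.8 -119.9]
```

View pics/s5.png

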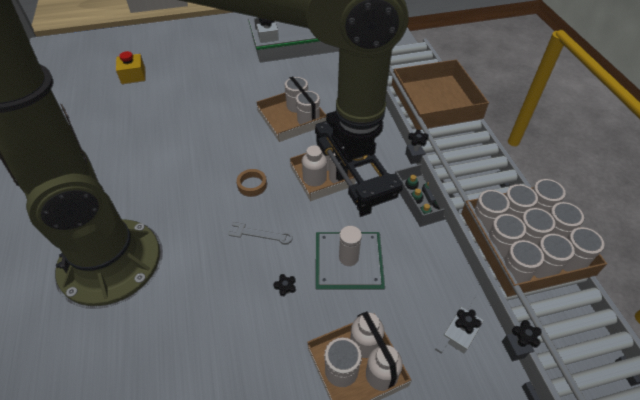

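Call:
{"op": "carry_out", "data": {
  "targets": [
    [[31, 0, -17], [0, 0, 0]],
    [[32, 0, -17], [0, 0, 0]],
    [[32, 0, -17], [0, 0, 0]],
    [[32, 0, -17], [0, 0, 0]],
    [[32, 0, -17], [0, 0, 0]],
    [[31, 0, -17], [0, 0, 0]],
    [[31, 0, -18], [0, 0, 0]],
    [[0, 0, 0], [0, 0, 0]],
    [[0, 0, 0], [0, 0, 0]]
  ]
}}

```text
time_s: 14.45
tool_pos: [0.44, -0.3675, 0.2278]
tool_rot: [-90.1, 0.1, -80.1]
force: [0.0, 1.1, 0.4]
grip_width: 0.0872
```

```bash
python3 -c "
from h import *
delta(.439,-.3665,.043)
cv2.imwrite('pics/w6.png',env.read_camera('wrist')[:,:,::-1])
print(wproj([.439,-.3665,.084]),wproj(tp(0,.446,-.3708,.171,[[-.049,.072,.022],[-.049,-.072,.022]])))
"
```

```text
t 14.45 pos [ 0.44   -0.3675  0.2278] rot [-9.011e+01  8.000e-02 -8.008e+01] q [ -1.  11.  44.  95.  -8.  77. -36.] F [0.  1.1 0.4] grip 0.0872
total tool shift mm [ -0.9 184.8  -0.4] | perpendicular to y: [-0.9 -0.4]
[[319.84488148 189.45456407]] [[267.09744521 211.57092394]
 [381.20507043 211.98972904]]
```

View pics/w6.png

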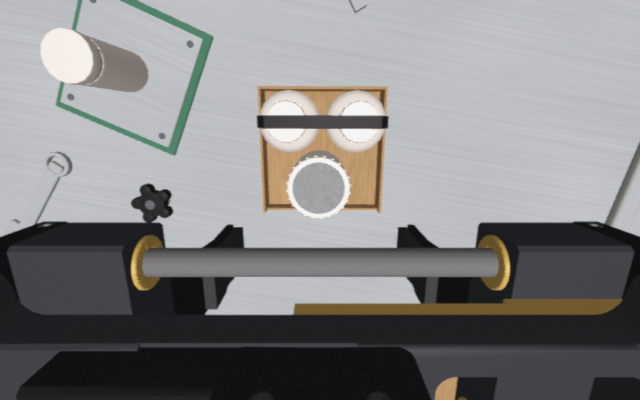

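Call:
{"op": "carry_out", "data": {
  "targets": [
    [[-1, 30, 0], [0, 0, 0]],
    [[0, 30, 0], [0, 0, 0]],
    [[0, 30, 0], [0, 0, 0]],
    [[0, 30, 0], [0, 0, 0]],
    [[0, 20, 0], [0, 0, 0]],
    [[0, 15, 0], [0, 0, 0]],
    [[0, 15, 0], [0, 0, 0]],
    [[0, 10, 0], [0, 0, 0]],
    [[0, 5, 0], [0, 0, 0]],
    [[0, 0, 0], [0, 0, 0]],
    [[0, 0, 0], [0, 0, 0]]
  ]
}}

```text
time_s: 15.6
tool_pos: [0.4414, -0.3666, 0.0447]
tool_rot: [-89.9, -0.0, -80.0]
force: [0.7, 0.2, 0.3]
grip_width: 0.0872
```

```bash
python3 -c "
from h import *
delta(.439,-.3665,.043)
"
```

```text
t 15.6 pos [ 0.4414 -0.3666  0.0447] rot [-8.995e+01 -4.000e-02 -7.999e+01] q [  3.  22.  41. 107. -16.  58. -30.] F [0.7 0.2 0.3] grip 0.0872
total tool shift mm [-0.5  1.6 -2.4] | perpendicular to y: [-0.5 -2.4]
```

Call:
{"op": "carry_out", "data": {
  "targets": [
    [[0, 0, 0], [0, 0, 0]],
    [[0, 0, 0], [0, 0, 0]],
    [[0, 0, 0], [0, 0, 0]],
    [[0, 0, 0], [0, 0, 0]],
    [[0, 0, 0], [0, 0, 0]],
    [[0, 0, 0], [0, 0, 0]],
    [[0, 0, 0], [0, 0, 0]],
    [[0, 0, 0], [0, 0, 0]]
  ],
  "jaw": 0,
  "squeeze": 25
}}

```text
time_s: 16.4
tool_pos: [0.4412, -0.366, 0.0443]
tool_rot: [-90.0, 0.0, -80.0]
force: [-1.9, 2.0, 5.6]
grip_width: 0.0655
```

Call:
{"op": "carry_out", "data": {
  "targets": [
    [[0, -5, 0], [0, 0, 0]],
    [[0, -10, 0], [0, 0, 0]],
    [[0, -20, 0], [0, 0, 0]],
    [[0, -25, 0], [0, 0, 0]],
    [[0, -25, 0], [0, 0, 0]],
    [[0, -25, 0], [0, 0, 0]],
    [[0, -25, 0], [0, 0, 0]],
    [[0, -25, 0], [0, 0, 0]],
    [[0, -20, 0], [0, 0, 0]],
    [[0, -10, 0], [0, 0, 0]],
    [[0, 0, 0], [0, 0, 0]]
  ]
}}

```text
time_s: 17.5
tool_pos: [0.4414, -0.3669, 0.2354]
tool_rot: [-89.9, -0.1, -80.0]
force: [-0.4, 0.2, -2.4]
grip_width: 0.0653
```

```bash
python3 -c "
from h import *
delta(.4705,.374,.232)
cv2.imwrite('pics/s7.png',env.read_camera('side')[:,:,::-1])
"
```

```text
t 17.5 pos [ 0.4414 -0.3669  0.2354] rot [-89.88  -0.1  -80.  ] q [ -2.  10.  44.  95.  -7.  78. -37.] F [-0.4  0.2 -2.4] grip 0.0653
total tool shift mm [-724.6    2.5  157.2] | perpendicular to y: [-724.6  157.2]
```

View pics/s7.png

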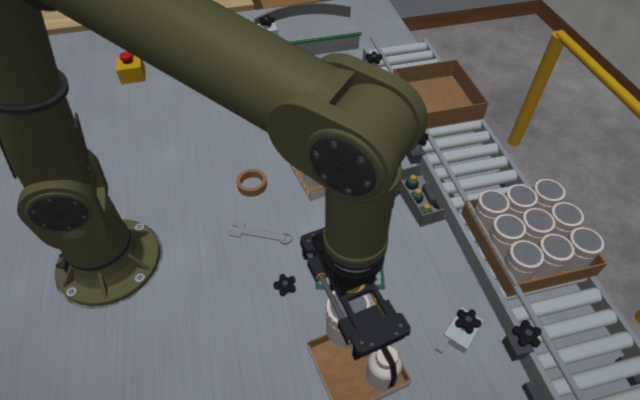

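Call:
{"op": "carry_out", "data": {
  "targets": [
    [[-15, 0, 5], [0, 0, 0]],
    [[-30, 0, 10], [0, 0, 0]],
    [[-30, 0, 10], [0, 0, 0]],
    [[-30, 0, 10], [0, 0, 0]],
    [[-30, 0, 10], [0, 0, 0]],
    [[-30, 0, 10], [0, 0, 0]],
    [[-30, 0, 10], [0, 0, 0]],
    [[-30, 0, 10], [0, 0, 0]],
    [[-30, 0, 10], [0, 0, 0]],
    [[-30, 0, 10], [0, 0, 0]],
    [[-30, 0, 10], [0, 0, 0]],
    [[-30, 0, 10], [0, 0, 0]]
  ]
}}

```text
time_s: 18.75
tool_pos: [0.4934, -0.0053, 0.2323]
tool_rot: [-90.2, 0.0, -80.0]
force: [0.7, 0.1, -3.0]
grip_width: 0.0658
```

Call:
{"op": "carry_out", "data": {
  "targets": [
    [[-30, 0, 5], [0, 0, 0]],
    [[-30, 0, 5], [0, 0, 0]],
    [[-30, 0, 5], [0, 0, 0]],
    [[-30, 0, 5], [0, 0, 0]],
    [[-30, 0, 5], [0, 0, 0]],
    [[-30, 0, 3], [0, 0, 0]],
    [[-30, 0, 3], [0, 0, 0]],
    [[-30, 0, 3], [0, 0, 0]],
    [[-30, 0, 3], [0, 0, 0]],
    [[-30, 0, 2], [0, 0, 0]],
    [[-30, 0, 2], [0, 0, 0]],
    [[-20, 0, 0], [0, 0, 0]]
  ]
}}

```text
time_s: 19.95
tool_pos: [0.4722, 0.3474, 0.2317]
tool_rot: [-90.2, -0.0, -79.9]
force: [0.2, 0.7, -3.2]
grip_width: 0.0656
```

Call:
{"op": "carry_out", "data": {
  "targets": [
    [[-20, 0, 0], [0, 0, 0]],
    [[0, 0, 0], [0, 0, 0]],
    [[0, 0, 0], [0, 0, 0]]
  ]
}}

```text
time_s: 20.25
tool_pos: [0.4701, 0.3644, 0.233]
tool_rot: [-90.1, -0.1, -80.0]
force: [-0.0, 0.6, -2.2]
grip_width: 0.0653
```

```bash
python3 -c "
from h import *
delta(.4705,.374,.0445)
cv2.imwrite('pics/w8.png',env.read_camera('wrist')[:,:,::-1])
"
```

```text
t 20.25 pos [0.4701 0.3644 0.233 ] rot [-90.08  -0.11 -79.97] q [ -46.   11.    6.   91.   -1.   78. -119.] F [-0.   0.6 -2.2] grip 0.0653
total tool shift mm [ -9.7 188.5   2.3] | perpendicular to y: [-9.7  2.3]
```

View pics/w8.png

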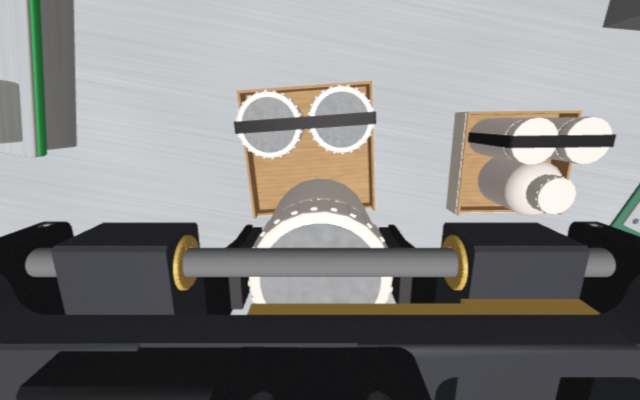

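```bash
cat >> h.py <<'E'
from scipy.optimize import least_squares
def wfit(k,uv,Pl,x0):
    f=lambda v:(wproj(tp(0,*v,Pl))-np.array(uv)).ravel()
    r=least_squares(f,x0);print("wrist fit",np.round(r.x,4),"res px",np.round(r.fun,1));return r.x
E
python3 -c "
from h import *
P=[[-.049,.076,.022],[-.049,-.076,.022],[0.062,.036,.084],[.062,-.036,.084],[.102,.076,.034],[.102,-.076,.034]]
print(wproj(tp(0,.4703,.3728,.2405,P)))
wfit('wide',[[254,217],[376,208],[268.5,125],[341,120],[238,92],[371,83]],P,[.47,.373,.24])
"
```

```text
[[255.9835983  216.64806417]
 [374.26135413 208.84696543]
 [270.00114973 127.05354092]
 [342.15561476 121.97882944]
 [237.71200909  92.15870754]
 [372.879332    82.40393749]]
wrist fit [0.471  0.3737 0.2435] res px [ 1.5 -0.8 -2.2  0.   0.5  1.3  0.2  1.  -1.2 -0.4  1.  -1.6]
```

Call:
{"op": "carry_out", "data": {
  "targets": [
    [[-5, 10, 1], [0, 0, 0]],
    [[-4, 25, 1], [0, 0, 0]],
    [[0, 25, 0], [0, 0, 0]],
    [[0, 25, 0], [0, 0, 0]],
    [[0, 25, 0], [0, 0, 0]],
    [[0, 20, 0], [0, 0, 0]],
    [[0, 10, 0], [0, 0, 0]],
    [[0, 0, 0], [0, 0, 0]],
    [[0, 0, 0], [0, 0, 0]]
  ]
}}

```text
time_s: 21.2
tool_pos: [0.4713, 0.3743, 0.0948]
tool_rot: [-89.9, 0.0, -80.0]
force: [0.2, 1.5, -3.3]
grip_width: 0.0652
```

```bash
python3 -c "
from h import *
delta(.470,.3735,.0445)
cv2.imwrite('pics/w9.png',env.read_camera('wrist')[:,:,::-1])
"
```

```text
t 21.2 pos [0.4713 0.3743 0.0948] rot [-8.994e+01  3.000e-02 -8.002e+01] q [ -46.   18.    6.   99.   -2.   63. -119.] F [ 0.2  1.5 -3.3] grip 0.0652
total tool shift mm [ 0.6 50.3 -1.5] | perpendicular to y: [ 0.6 -1.5]
```

View pics/w9.png

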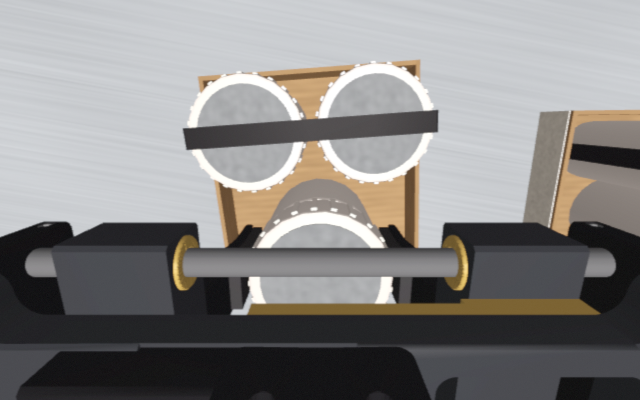

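Call:
{"op": "carry_out", "data": {
  "targets": [
    [[0, 15, -1], [0, 0, 0]],
    [[0, 15, 0], [0, 0, 0]],
    [[0, 10, 0], [0, 0, 0]],
    [[0, 5, 0], [0, 0, 0]],
    [[0, 3, 0], [0, 0, 0]],
    [[0, 0, 0], [0, 0, 0]],
    [[0, 0, 0], [0, 0, 0]]
  ]
}}

```text
time_s: 21.95
tool_pos: [0.4701, 0.3743, 0.0465]
tool_rot: [-90.0, 0.0, -80.0]
force: [0.5, 0.1, -2.1]
grip_width: 0.0654
```

Call:
{"op": "carry_out", "data": {
  "targets": [
    [[0, 1, 0], [0, 0, 0]],
    [[0, 1, 0], [0, 0, 0]],
    [[0, 0, 0], [0, 0, 0]],
    [[0, 0, 0], [0, 0, 0]]
  ]
}}

```text
time_s: 22.35
tool_pos: [0.47, 0.3742, 0.0444]
tool_rot: [-90.0, 0.0, -80.0]
force: [0.9, -0.5, -1.7]
grip_width: 0.0655
```

Call:
{"op": "carry_out", "data": {
  "targets": [
    [[0, 0.5, 0], [0, 0, 0]],
    [[0, 0, 0], [0, 0, 0]],
    [[0, 0, 0], [0, 0, 0]]
  ]
}}

```text
time_s: 22.65
tool_pos: [0.47, 0.3743, 0.0443]
tool_rot: [-90.0, 0.0, -80.0]
force: [-1.6, -2.1, 4.5]
grip_width: 0.0655
```

Call:
{"op": "carry_out", "data": {
  "targets": [
    [[0, 0, 0], [0, 0, 0]],
    [[0, 0, 0], [0, 0, 0]],
    [[0, 0, 0], [0, 0, 0]],
    [[0, 0, 0], [0, 0, 0]],
    [[0, 0, 0], [0, 0, 0]],
    [[0, 0, 0], [0, 0, 0]]
  ],
  "jaw": 1
}}

```text
time_s: 23.25
tool_pos: [0.4697, 0.3741, 0.0435]
tool_rot: [-90.0, 0.0, -80.0]
force: [0.2, 0.2, -0.8]
grip_width: 0.0864
```

Call:
{"op": "carry_out", "data": {
  "targets": [
    [[0, -15, 0], [0, 0, 0]],
    [[0, -30, 0], [0, 0, 0]],
    [[0, -40, 0], [0, 0, 0]],
    [[0, -40, 0], [0, 0, 0]],
    [[0, -40, 0], [0, 0, 0]],
    [[0, -20, 0], [0, 0, 0]],
    [[0, 0, 0], [0, 0, 0]],
    [[0, 0, 0], [0, 0, 0]]
  ]
}}

```text
time_s: 24.05
tool_pos: [0.4697, 0.3741, 0.2294]
tool_rot: [-89.9, 0.0, -80.0]
force: [-0.4, -1.1, -0.5]
grip_width: 0.087
```

```bash
python3 -c "
from h import *
delta(.5055,.130,.232)
cv2.imwrite('pics/w10.png',env.read_camera('wrist')[:,:,::-1])
cv2.imwrite('pics/s10.png',env.read_camera('side')[:,:,::-1])
"
```

```text
t 24.05 pos [0.4697 0.3741 0.2294] rot [-8.994e+01  4.000e-02 -7.998e+01] q [ -46.   12.    6.   90.   -1.   78. -120.] F [-0.4 -1.1 -0.5] grip 0.087
total tool shift mm [246.6  -2.8  -7.2] | perpendicular to y: [246.6  -7.2]
```

View pics/w10.png

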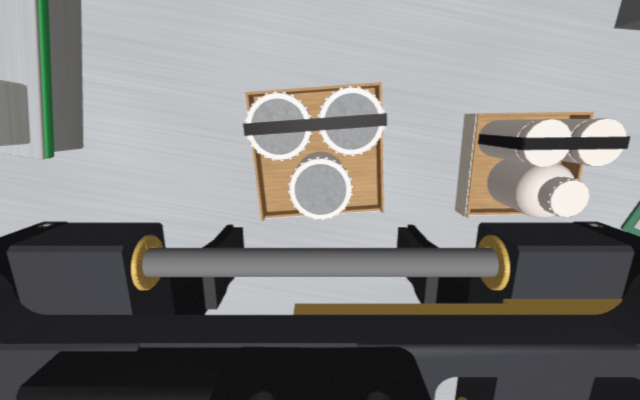

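View pics/s10.png

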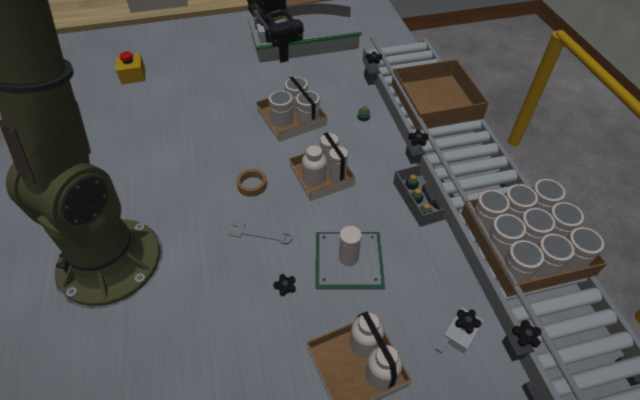

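Call:
{"op": "carry_out", "data": {
  "targets": [
    [[35, 0, -1], [0, 0, 0]],
    [[35, 0, -1], [0, 0, 0]],
    [[35, 0, -1], [0, 0, 0]],
    [[35, 0, -1], [0, 0, 0]],
    [[35, 0, -1], [0, 0, 0]],
    [[35, 0, -1], [0, 0, 0]],
    [[36, 0, -1], [0, 0, 0]],
    [[0, 0, 0], [0, 0, 0]],
    [[0, 0, 0], [0, 0, 0]]
  ]
}}

```text
time_s: 25.05
tool_pos: [0.5051, 0.1297, 0.2274]
tool_rot: [-90.1, 0.0, -80.1]
force: [-0.4, 0.9, 0.0]
grip_width: 0.0868
```

```bash
python3 -c "
from h import *
delta(.5055,.130,.043)
cv2.imwrite('pics/w11.png',env.read_camera('wrist')[:,:,::-1])
P=[[-.049,.065,.022],[-.049,-.065,.022],[.045,.026,.096],[.045,-.026,.096]]
print(wproj([.5055,.13,.102]),wproj(tp(0,.5135,.1319,.1855,P)))
"
```

```text
t 25.05 pos [0.5051 0.1297 0.2274] rot [-9.012e+01  1.000e-02 -8.011e+01] q [-33.   2.  16. 101.  -1.  76. -97.] F [-0.4  0.9  0. ] grip 0.0868
total tool shift mm [ -0.2 184.4   0.9] | perpendicular to y: [-0.2  0.9]
[[320.92302628 191.12720876]] [[269.11910359 208.93380892]
 [372.50583211 207.77410091]
 [292.3900181  135.19913734]
 [347.37348258 134.54286572]]
```

View pics/w11.png

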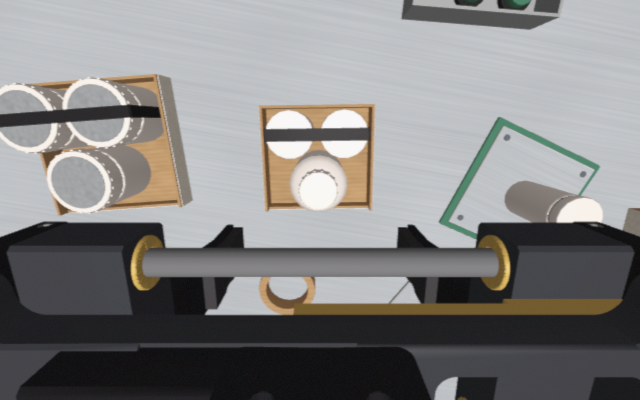

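Call:
{"op": "carry_out", "data": {
  "targets": [
    [[-1, 30, 0], [0, 0, 0]],
    [[0, 30, 0], [0, 0, 0]],
    [[0, 30, 0], [0, 0, 0]],
    [[0, 30, 0], [0, 0, 0]],
    [[0, 20, 0], [0, 0, 0]],
    [[0, 15, 0], [0, 0, 0]],
    [[0, 15, 0], [0, 0, 0]],
    [[0, 10, 0], [0, 0, 0]],
    [[0, 4, 0], [0, 0, 0]],
    [[0, 0, 0], [0, 0, 0]],
    [[0, 0, 0], [0, 0, 0]]
  ]
}}

```text
time_s: 26.2
tool_pos: [0.5059, 0.1321, 0.0451]
tool_rot: [-89.9, 0.0, -80.0]
force: [0.1, -0.3, -0.3]
grip_width: 0.0868
```

Call:
{"op": "carry_out", "data": {
  "targets": [
    [[0, 0, 0], [0, 0, 0]],
    [[0, 0, 0], [0, 0, 0]],
    [[0, 0, 0], [0, 0, 0]],
    [[0, 0, 0], [0, 0, 0]],
    [[0, 0, 0], [0, 0, 0]],
    [[0, 0, 0], [0, 0, 0]],
    [[0, 0, 0], [0, 0, 0]],
    [[0, 0, 0], [0, 0, 0]]
  ],
  "jaw": 0,
  "squeeze": 25
}}

```text
time_s: 27.0
tool_pos: [0.5056, 0.1316, 0.0448]
tool_rot: [-90.0, 0.0, -80.0]
force: [-1.2, 0.3, 3.5]
grip_width: 0.0616
```

Call:
{"op": "carry_out", "data": {
  "targets": [
    [[0, -5, 0], [0, 0, 0]],
    [[0, -10, 0], [0, 0, 0]],
    [[0, -20, 0], [0, 0, 0]],
    [[0, -25, 0], [0, 0, 0]],
    [[0, -25, 0], [0, 0, 0]],
    [[0, -25, 0], [0, 0, 0]],
    [[0, -25, 0], [0, 0, 0]],
    [[0, -25, 0], [0, 0, 0]],
    [[0, -20, 0], [0, 0, 0]],
    [[0, -10, 0], [0, 0, 0]],
    [[0, 0, 0], [0, 0, 0]]
  ]
}}

```text
time_s: 28.1
tool_pos: [0.5061, 0.1317, 0.2361]
tool_rot: [-89.8, 0.0, -80.0]
force: [-0.2, -0.7, -2.4]
grip_width: 0.0613
```

```bash
python3 -c "
from h import *
delta(.446,-.371,.232)
cv2.imwrite('pics/s12.png',env.read_camera('side')[:,:,::-1])
"
```

```text
t 28.1 pos [0.5061 0.1317 0.2361] rot [-8.984e+01  4.000e-02 -7.999e+01] q [-33.   2.  16. 101.  -1.  77. -97.] F [-0.2 -0.7 -2.4] grip 0.0613
total tool shift mm [ 484.6    3.4 -146.7] | perpendicular to y: [ 484.6 -146.7]
```

View pics/s12.png

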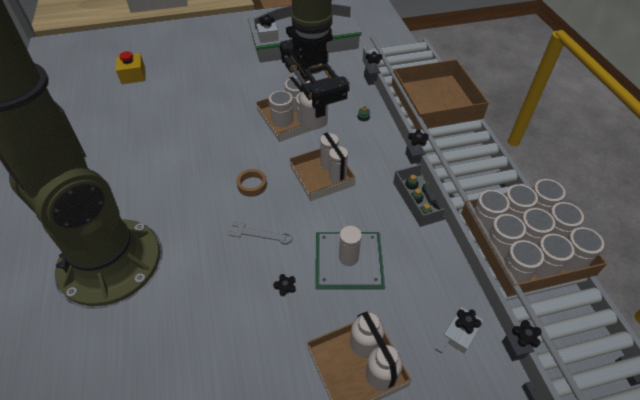

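Call:
{"op": "carry_out", "data": {
  "targets": [
    [[15, 0, -4], [0, 0, 0]],
    [[30, 0, -8], [0, 0, 0]],
    [[30, 0, -8], [0, 0, 0]],
    [[30, 0, -8], [0, 0, 0]],
    [[30, 0, -8], [0, 0, 0]],
    [[30, 0, -9], [0, 0, 0]],
    [[30, 0, -9], [0, 0, 0]],
    [[30, 0, -9], [0, 0, 0]],
    [[30, 0, -9], [0, 0, 0]],
    [[30, 0, -9], [0, 0, 0]],
    [[30, 0, -9], [0, 0, 0]],
    [[30, 0, -9], [0, 0, 0]]
  ]
}}

```text
time_s: 29.35
tool_pos: [0.4659, -0.2275, 0.2332]
tool_rot: [-90.1, 0.0, -80.0]
force: [0.7, -0.1, -2.2]
grip_width: 0.0616
```

Call:
{"op": "carry_out", "data": {
  "targets": [
    [[30, 0, -10], [0, 0, 0]],
    [[30, 0, -10], [0, 0, 0]],
    [[30, 0, -10], [0, 0, 0]],
    [[30, 0, -10], [0, 0, 0]],
    [[20, 0, -8], [0, 0, 0]],
    [[0, 0, 0], [0, 0, 0]],
    [[0, 0, 0], [0, 0, 0]]
  ]
}}

```text
time_s: 30.05
tool_pos: [0.4434, -0.372, 0.2333]
tool_rot: [-90.1, 0.1, -80.1]
force: [0.8, 0.8, -1.8]
grip_width: 0.0617
```

```bash
python3 -c "
from h import *
delta(.446,-.371,.0445)
cv2.imwrite('pics/w13.png',env.read_camera('wrist')[:,:,::-1])
P=[[-.049,.072,.022],[-.049,-.072,.022],[.059,.034,.102],[.059,-.034,.102],[.097,.072,.034],[.097,-.072,.034]]
print(wproj(tp(0,.446,-.3708,.171,P)))
"
```

```text
t 30.05 pos [ 0.4434 -0.372   0.2333] rot [-9.011e+01  9.000e-02 -8.012e+01] q [ -1.  11.  44.  94.  -8.  78. -36.] F [ 0.8  0.8 -1.8] grip 0.0617
total tool shift mm [ -0.3 188.8   3.1] | perpendicular to y: [-0.3  3.1]
[[263.88961585 212.15108001]
 [376.21896806 212.45185119]
 [284.0165643  127.12925002]
 [356.35937574 127.30289777]
 [256.33436808  91.02283785]
 [384.35340551  91.31509137]]
```

View pics/w13.png

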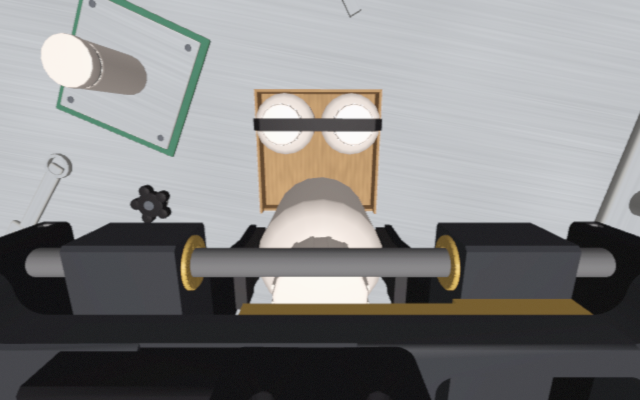

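Call:
{"op": "carry_out", "data": {
  "targets": [
    [[0, 10, 1], [0, 0, 0]],
    [[-1, 25, 0], [0, 0, 0]],
    [[0, 25, 0], [0, 0, 0]],
    [[0, 25, 0], [0, 0, 0]],
    [[0, 25, 0], [0, 0, 0]],
    [[0, 20, 0], [0, 0, 0]],
    [[0, 10, 0], [0, 0, 0]],
    [[0, 0, 0], [0, 0, 0]],
    [[0, 0, 0], [0, 0, 0]]
  ]
}}

```text
time_s: 31.0
tool_pos: [0.4464, -0.3703, 0.0951]
tool_rot: [-90.0, -0.0, -79.9]
force: [0.6, -0.2, -1.7]
grip_width: 0.0617
```

```bash
python3 -c "
from h import *
delta(.446,-.370,.0445)
cv2.imwrite('pics/w14.png',env.read_camera('wrist')[:,:,::-1])
"
```

```text
t 31.0 pos [ 0.4464 -0.3703  0.0951] rot [-8.996e+01 -3.000e-02 -7.995e+01] q [  1.  19.  42. 103. -14.  63. -31.] F [ 0.6 -0.2 -1.7] grip 0.0617
total tool shift mm [-0.4 50.6 -0.4] | perpendicular to y: [-0.4 -0.4]
```

View pics/w14.png

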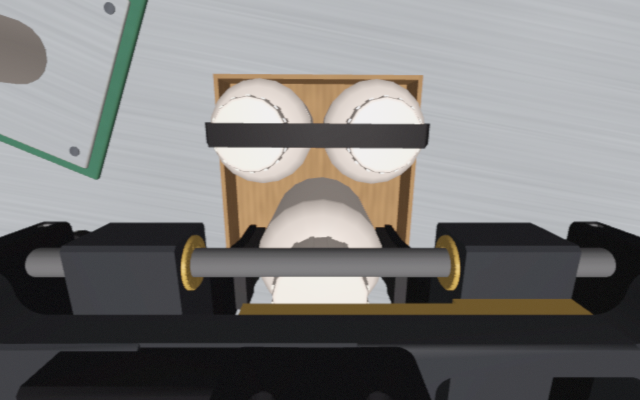

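Aligned and centred. Lower.

Call:
{"op": "carry_out", "data": {
  "targets": [
    [[0, 15, -1], [0, 0, 0]],
    [[0, 15, 0], [0, 0, 0]],
    [[0, 10, 0], [0, 0, 0]],
    [[0, 5, 0], [0, 0, 0]],
    [[0, 3, 0], [0, 0, 0]],
    [[0, 0, 0], [0, 0, 0]],
    [[0, 0, 0], [0, 0, 0]]
  ]
}}

```text
time_s: 31.75
tool_pos: [0.4451, -0.3709, 0.0469]
tool_rot: [-90.0, -0.0, -80.0]
force: [-0.5, -0.4, -1.7]
grip_width: 0.0615
```

Call:
{"op": "carry_out", "data": {
  "targets": [
    [[0, 1, 0], [0, 0, 0]],
    [[0, 1, 0], [0, 0, 0]],
    [[0, 0, 0], [0, 0, 0]],
    [[0, 0, 0], [0, 0, 0]]
  ]
}}

```text
time_s: 32.15
tool_pos: [0.4452, -0.3708, 0.0449]
tool_rot: [-90.0, -0.0, -80.0]
force: [0.4, 0.1, 0.4]
grip_width: 0.0615
```

Call:
{"op": "carry_out", "data": {
  "targets": [
    [[0, 0.3, 0], [0, 0, 0]],
    [[0, 0, 0], [0, 0, 0]]
  ]
}}

```text
time_s: 32.35
tool_pos: [0.4452, -0.3708, 0.0448]
tool_rot: [-90.0, -0.0, -80.0]
force: [-0.8, 0.9, 3.5]
grip_width: 0.0613
```

Call:
{"op": "carry_out", "data": {
  "targets": [
    [[0, 0, 0], [0, 0, 0]],
    [[0, 0, 0], [0, 0, 0]],
    [[0, 0, 0], [0, 0, 0]],
    [[0, 0, 0], [0, 0, 0]],
    [[0, 0, 0], [0, 0, 0]],
    [[0, 0, 0], [0, 0, 0]]
  ],
  "jaw": 1
}}

```text
time_s: 32.95
tool_pos: [0.4449, -0.3706, 0.0442]
tool_rot: [-90.0, 0.0, -80.0]
force: [0.3, 0.4, -0.3]
grip_width: 0.0862
```

Call:
{"op": "carry_out", "data": {
  "targets": [
    [[0, -15, 0], [0, 0, 0]],
    [[0, -30, 0], [0, 0, 0]],
    [[0, -40, 0], [0, 0, 0]],
    [[0, -40, 0], [0, 0, 0]],
    [[0, -40, 0], [0, 0, 0]],
    [[0, -20, 0], [0, 0, 0]],
    [[0, 0, 0], [0, 0, 0]],
    [[0, 0, 0], [0, 0, 0]]
  ]
}}

```text
time_s: 33.75
tool_pos: [0.4448, -0.3707, 0.2298]
tool_rot: [-89.9, -0.0, -80.0]
force: [-0.1, -0.4, -0.2]
grip_width: 0.0871
```

```bash
python3 -c "
from h import *
delta(.521,-.129,.232)
cv2.imwrite('pics/w15.png',env.read_camera('wrist')[:,:,::-1])
"
```

```text
t 33.75 pos [ 0.4448 -0.3707  0.2298] rot [-8.994e+01 -2.000e-02 -7.999e+01] q [ -2.  11.  45.  94.  -8.  77. -36.] F [-0.1 -0.4 -0.2] grip 0.0871
total tool shift mm [-224.8   -2.1  117. ] | perpendicular to y: [-224.8  117. ]
```

View pics/w15.png

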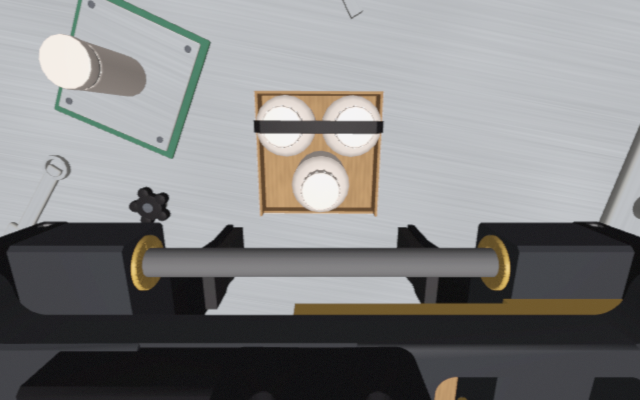

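Bottle placed: its cap at (321,190), centred below the pair's caps at (283,127) and (355,127). Now the slim jar.

Call:
{"op": "carry_out", "data": {
  "targets": [
    [[-32, 0, 16], [0, 0, 0]],
    [[-32, 0, 17], [0, 0, 0]],
    [[-32, 0, 17], [0, 0, 0]],
    [[-32, 0, 17], [0, 0, 0]],
    [[-32, 0, 17], [0, 0, 0]],
    [[-32, 0, 17], [0, 0, 0]],
    [[-32, 0, 16], [0, 0, 0]],
    [[0, 0, 0], [0, 0, 0]],
    [[0, 0, 0], [0, 0, 0]]
  ]
}}

```text
time_s: 34.7
tool_pos: [0.5204, -0.1288, 0.2278]
tool_rot: [-90.2, 0.0, -79.9]
force: [0.2, -0.7, 0.8]
grip_width: 0.0871
```

```bash
python3 -c "
from h import *
delta(.521,-.129,.0495)
cv2.imwrite('pics/w16.png',env.read_camera('wrist')[:,:,::-1])
print(wproj([.521,-.129,.102]))
"
```

```text
t 34.7 pos [ 0.5204 -0.1288  0.2278] rot [-90.17   0.   -79.86] q [-21.   4.  34. 100.  -2.  77. -66.] F [ 0.2 -0.7  0.8] grip 0.0871
total tool shift mm [  0.3 178.3   1.1] | perpendicular to y: [0.3 1.1]
[[318.50437097 190.35341696]]
```

View pics/w16.png

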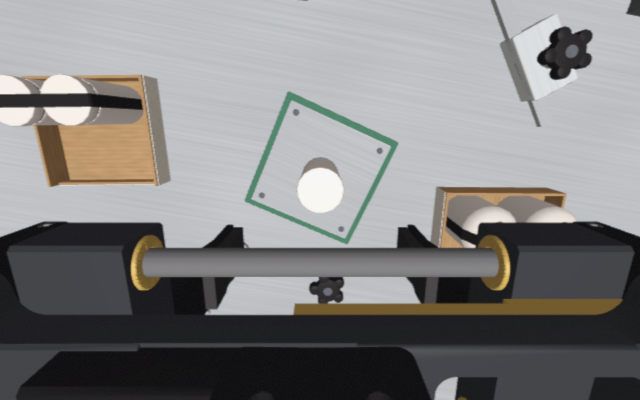

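Call:
{"op": "carry_out", "data": {
  "targets": [
    [[0, 30, 0], [0, 0, 0]],
    [[0, 30, 0], [0, 0, 0]],
    [[0, 30, 0], [0, 0, 0]],
    [[0, 30, 0], [0, 0, 0]],
    [[0, 20, 0], [0, 0, 0]],
    [[0, 15, 0], [0, 0, 0]],
    [[0, 13, 0], [0, 0, 0]],
    [[0, 8, 0], [0, 0, 0]],
    [[0, 2, 0], [0, 0, 0]],
    [[0, 0, 0], [0, 0, 0]],
    [[0, 0, 0], [0, 0, 0]]
  ]
}}

```text
time_s: 35.85
tool_pos: [0.5219, -0.1298, 0.0521]
tool_rot: [-89.9, -0.0, -80.0]
force: [-0.5, 0.5, 0.5]
grip_width: 0.0872
```

Call:
{"op": "carry_out", "data": {
  "targets": [
    [[0, 0, 0], [0, 0, 0]],
    [[0, 0, 0], [0, 0, 0]],
    [[0, 0, 0], [0, 0, 0]],
    [[0, 0, 0], [0, 0, 0]],
    [[0, 0, 0], [0, 0, 0]],
    [[0, 0, 0], [0, 0, 0]],
    [[0, 0, 0], [0, 0, 0]],
    [[0, 0, 0], [0, 0, 0]]
  ],
  "jaw": 0,
  "squeeze": 25
}}

```text
time_s: 36.65
tool_pos: [0.5211, -0.1295, 0.0512]
tool_rot: [-90.0, 0.0, -80.0]
force: [-0.7, -0.4, 0.1]
grip_width: 0.0458
```

Call:
{"op": "carry_out", "data": {
  "targets": [
    [[0, -5, 0], [0, 0, 0]],
    [[0, -10, 0], [0, 0, 0]],
    [[0, -20, 0], [0, 0, 0]],
    [[0, -25, 0], [0, 0, 0]],
    [[0, -25, 0], [0, 0, 0]],
    [[0, -25, 0], [0, 0, 0]],
    [[0, -25, 0], [0, 0, 0]],
    [[0, -25, 0], [0, 0, 0]],
    [[0, -20, 0], [0, 0, 0]],
    [[0, 0, 0], [0, 0, 0]]
  ]
}}

```text
time_s: 37.65
tool_pos: [0.5229, -0.1304, 0.2349]
tool_rot: [-89.6, -0.1, -80.0]
force: [-0.1, -0.8, -1.8]
grip_width: 0.0454
```

```bash
python3 -c "
from h import *
delta(.5135,.133,.232)
"
```

```text
t 37.65 pos [ 0.5229 -0.1304  0.2349] rot [-8.963e+01 -7.000e-02 -8.001e+01] q [-21.   4.  34.  99.  -2.  77. -66.] F [-0.1 -0.8 -1.8] grip 0.0454
total tool shift mm [-261.1    2.8   36.4] | perpendicular to y: [-261.1   36.4]
```

Call:
{"op": "carry_out", "data": {
  "targets": [
    [[-15, 0, 2], [0, 0, 0]],
    [[-30, 0, 4], [0, 0, 0]],
    [[-30, 0, 4], [0, 0, 0]],
    [[-30, 0, 4], [0, 0, 0]],
    [[-30, 0, 4], [0, 0, 0]],
    [[-30, 0, 4], [0, 0, 0]],
    [[-30, 0, 4], [0, 0, 0]],
    [[-30, 0, 4], [0, 0, 0]],
    [[-20, 0, 3], [0, 0, 0]],
    [[-16, 0, 3], [0, 0, 0]],
    [[0, 0, 0], [0, 0, 0]],
    [[0, 0, 0], [0, 0, 0]]
  ]
}}

```text
time_s: 38.85
tool_pos: [0.5111, 0.1325, 0.2308]
tool_rot: [-90.0, -0.1, -80.0]
force: [0.6, -0.3, -0.4]
grip_width: 0.0457
```

```bash
python3 -c "
from h import *
delta(.5135,.133,.0455)
cv2.imwrite('pics/w17.png',env.read_camera('wrist')[:,:,::-1])
P=[[-.049,.065,.022],[-.049,-.065,.022],[.045,.026,.096],[.045,-.026,.096],[.075,.065,.034],[.075,-.065,.034]]
print(wproj(tp(0,.5135,.1325,.1855,P)))
"
```

```text
t 38.85 pos [0.5111 0.1325 0.2308] rot [-9.005e+01 -7.000e-02 -8.002e+01] q [-37.   3.  20. 100.  -1.  77. -96.] F [ 0.6 -0.3 -0.4] grip 0.0457
total tool shift mm [ -0.3 185.3   2.6] | perpendicular to y: [-0.3  2.6]
[[268.8868469  213.31448869]
 [370.95009309 211.92153661]
 [291.59356654 142.02185165]
 [345.626643   141.25635471]
 [261.13085141 111.94198433]
 [375.6834255  110.29352215]]
```

View pics/w17.png

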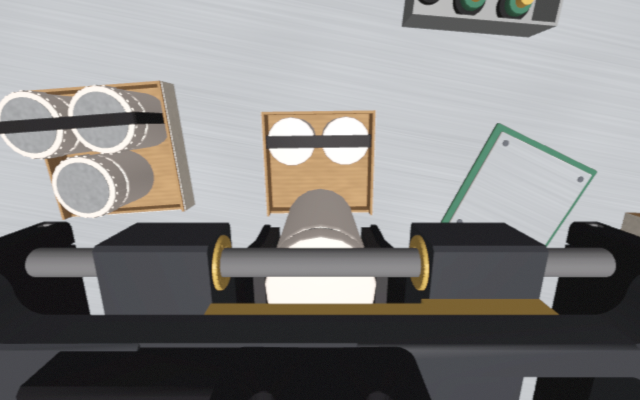

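Call:
{"op": "carry_out", "data": {
  "targets": [
    [[0, 10, 1], [0, 0, 0]],
    [[0, 25, 0], [0, 0, 0]],
    [[0, 25, 0], [0, 0, 0]],
    [[0, 25, 0], [0, 0, 0]],
    [[0, 25, 0], [0, 0, 0]],
    [[0, 20, 0], [0, 0, 0]],
    [[0, 10, 0], [0, 0, 0]],
    [[0, 0, 0], [0, 0, 0]],
    [[0, 0, 0], [0, 0, 0]]
  ]
}}

```text
time_s: 39.8
tool_pos: [0.5128, 0.1334, 0.0918]
tool_rot: [-89.9, 0.0, -80.0]
force: [0.5, -0.1, -1.2]
grip_width: 0.0457
```

```bash
python3 -c "
from h import *
delta(.513,.133,.0455)
cv2.imwrite('pics/w18.png',env.read_camera('wrist')[:,:,::-1])
"
```

```text
t 39.8 pos [0.5128 0.1334 0.0918] rot [-89.94   0.   -80.03] q [-36.  10.  20. 110.  -4.  61. -94.] F [ 0.5 -0.1 -1.2] grip 0.0457
total tool shift mm [ 0.4 46.3  0.1] | perpendicular to y: [0.4 0.1]
```

View pics/w18.png

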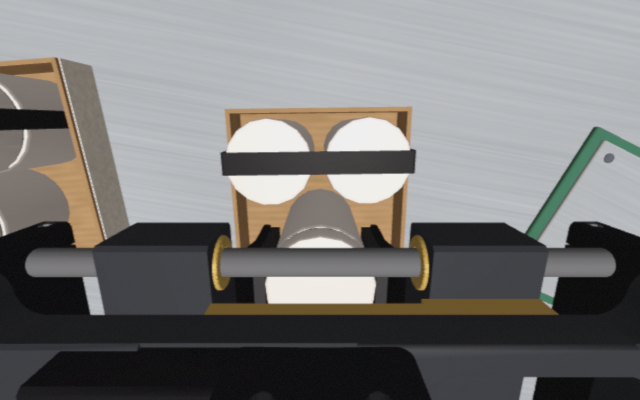

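Call:
{"op": "carry_out", "data": {
  "targets": [
    [[0, 15, -1], [0, 0, 0]],
    [[0, 13, 0], [0, 0, 0]],
    [[0, 10, 0], [0, 0, 0]],
    [[0, 5, 0], [0, 0, 0]],
    [[0, 1, 0], [0, 0, 0]],
    [[0, 0, 0], [0, 0, 0]],
    [[0, 0, 0], [0, 0, 0]]
  ]
}}

```text
time_s: 40.55
tool_pos: [0.5116, 0.1337, 0.0477]
tool_rot: [-89.9, 0.0, -80.0]
force: [-0.8, 0.2, -1.7]
grip_width: 0.0453
```

Call:
{"op": "carry_out", "data": {
  "targets": [
    [[0, 1, 0], [0, 0, 0]],
    [[0, 1, 0], [0, 0, 0]],
    [[0, 0, 0], [0, 0, 0]],
    [[0, 0, 0], [0, 0, 0]]
  ]
}}

```text
time_s: 40.95
tool_pos: [0.5112, 0.1336, 0.0453]
tool_rot: [-90.0, 0.0, -80.0]
force: [0.3, 1.0, -1.9]
grip_width: 0.0454
```

Call:
{"op": "carry_out", "data": {
  "targets": [
    [[0, 0.5, 0], [0, 0, 0]],
    [[0, 0, 0], [0, 0, 0]]
  ]
}}

```text
time_s: 41.15
tool_pos: [0.5113, 0.1337, 0.0452]
tool_rot: [-90.0, 0.0, -80.0]
force: [-1.6, -0.6, 3.4]
grip_width: 0.0454
```

Call:
{"op": "carry_out", "data": {
  "targets": [
    [[0, 0, 0], [0, 0, 0]],
    [[0, 0, 0], [0, 0, 0]],
    [[0, 0, 0], [0, 0, 0]],
    [[0, 0, 0], [0, 0, 0]],
    [[0, 0, 0], [0, 0, 0]],
    [[0, 0, 0], [0, 0, 0]]
  ],
  "jaw": 1
}}

```text
time_s: 41.75
tool_pos: [0.5112, 0.1336, 0.0447]
tool_rot: [-90.0, 0.0, -80.0]
force: [0.0, 0.2, -0.3]
grip_width: 0.0834
```

Call:
{"op": "carry_out", "data": {
  "targets": [
    [[0, -15, 0], [0, 0, 0]],
    [[0, -30, 0], [0, 0, 0]],
    [[0, -40, 0], [0, 0, 0]],
    [[0, -40, 0], [0, 0, 0]],
    [[0, -40, 0], [0, 0, 0]],
    [[0, -20, 0], [0, 0, 0]],
    [[0, 0, 0], [0, 0, 0]],
    [[0, 0, 0], [0, 0, 0]]
  ]
}}

```text
time_s: 42.55
tool_pos: [0.511, 0.1336, 0.2294]
tool_rot: [-90.0, 0.0, -80.0]
force: [-0.4, 0.1, -0.3]
grip_width: 0.0869
```

```bash
python3 -c "
from h import *
delta(.513,.133,.0455)
cv2.imwrite('pics/w19.png',env.read_camera('wrist')[:,:,::-1])
cv2.imwrite('pics/s19.png',env.read_camera('side')[:,:,::-1])
"
```

```text
t 42.55 pos [0.511  0.1336 0.2294] rot [-9.000e+01  1.000e-02 -7.998e+01] q [-37.   3.  20. 101.  -1.  77. -96.] F [-0.4  0.1 -0.3] grip 0.0869
total tool shift mm [  0.9 183.9   1.9] | perpendicular to y: [0.9 1.9]
```

View pics/w19.png

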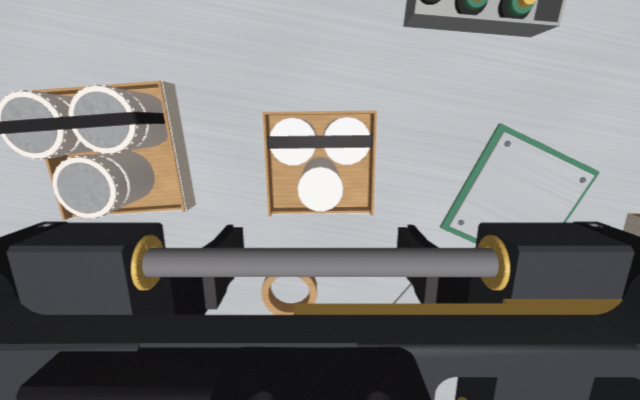

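View pics/s19.png

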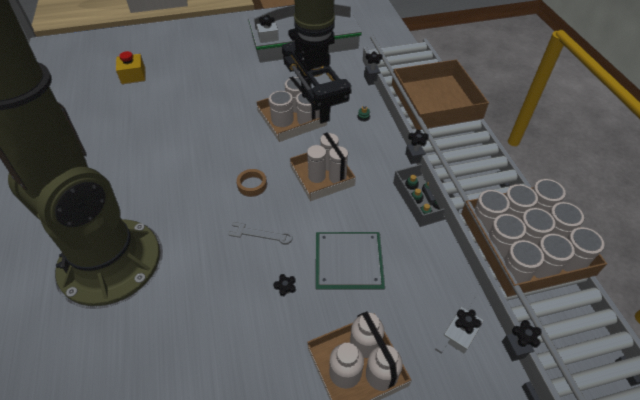

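```bash
python3 -c "
from h import *
cv2.imwrite('pics/t20.png',env.read_camera('top')[:,:,::-1])
"
```

```text
(no output)
```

View pics/t20.png

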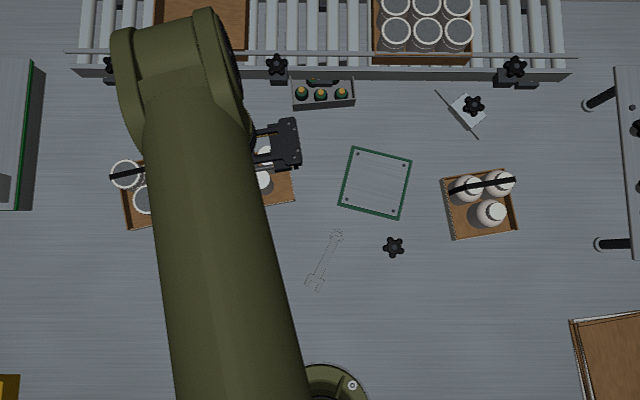

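```bash
python3 -c "
from cell import env
print(env.sign_off())"
```

```text
the job is handed in; nothing more can be done
None
```

I exchanged all three loose jars and handed the job in at about 43 s. Each jar now stands in the front place of its own kind's tray.

- **Moves:** the slim jar went from the wide tray to the plate, then the wide jar to the wide tray, the bottle to the bottle tray, and the slim jar from the plate to the slim tray.
- **Placing, by the last wrist pictures:** each jar's distance from its pair was within about 1 mm of what the tray drawing gives (about 63, 59.5 and 44.6 mm, against 62, 59 and 45 mm). Sideways error was about 2 mm or less. These were measured by eye from the lid centres.
- **State at hand-in:** the jars stood upright and released in the pictures, the gripper was open and raised clear, and the tool force read about zero. Contact readings while setting down stayed at about 5 N or less.
- **What disagreed:** the first wrist view put the wide tray and its jar about 4 to 5 mm off the top camera's estimate. Later wrist views from the turned gripper agreed with it to 1 to 2 mm.
- **What I could not check:** in the last top picture the arm hid most of the wide and slim trays, so only the bottle tray was fully re-checked from above. The visible corners of all three trays were where they had been at the start.

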